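# Draw a centrifuge tube from the angle rotor and hold it up for inspection

## Task

Draw the capped tube on the robot's side of the centrifuge rotor out of its slanting cup, turn it upright and lift it until its foot is at least 5 cm above the top of the rotor, then keep holding it there, upright and still, so that the sediment can be looked at: the program finishes while holding the tube. Never tip the tube flatter than it lay in its cup, and leave the balance tube opposite in its cup and the bottles and beaker where they stand.

Things in the scene. Friction and masses are not known exactly. Their poses are not given: they have to be found in the camera images.
- rotor: Dark grey dished centrifuge rotor on a round grey stand, 245 mm across, fixed, cannot turn. Origin: centre of the stand's underside on the bench; z up, the rotor's axis. Six cups at 60 degree steps lean 40 degrees, mouths inward and up. The cup on its own -x side (within 40 degrees of straight towards the robot) holds the tube to take, the +x cup the balance tube; the others are empty.
- rotor_top (a point): Top of the rotor: middle of the black locking knob (22 mm across) on the rotor's axis, 96 mm above the bench; the hub below it is 40 mm across and 78 mm high; the rotor's outer rim, 166 mm across, is 87 mm high. Axes as the rotor's.
- cup_mouth (a point): Centre of the mouth of the cup with the tube to take, 62 mm from the rotor's axis, 82 mm above the bench. Cup bore 19.5 mm, 62 mm deep, wall 2 mm, collar 27 mm across. The cup's axis runs up and inward from here, in the rotor's frame along (sin 40, 0, cos 40) degrees. Axes as the rotor's.
- tube: Tube to take: milky plastic, round foot, 16 mm across, 110 mm long with its white ribbed screw cap (20 mm across, 92 to 110 mm up). About 24 g, loose in its cup (1.5 mm play); slide it 62 mm along the cup's axis to clear the mouth. Seated, 48 mm stands out: 30 mm bare tube, then cap. Origin: tip of the foot; +z from foot to cap, 40 degrees from vertical at the start, straight up when upright.
- tube_cap (a point): Middle of the tube's cap on its axis, 101 mm from the foot: the place to grip (20 mm wide), closing level and square to the plane the tube leans in; both sides are free over 25 mm. A gripper pointing straight down fits. Seated it is about 111 mm above the bench, 37 mm from the rotor's axis. Axes as the tube's.
- balance_tube: Tube of the same make in the cup straight across the rotor, on the side away from the robot: leave it seated. Origin: tip of its foot; +z towards its cap, whose top is 126 mm above the bench.
- wash_bottle: White plastic wash bottle with a bent spout, 72 mm across, 210 mm high, standing to the robot's right of the rotor; leave alone. Origin: centre of its underside, z up; the spout points along its +x, reaching 58 mm out. To the right of it stands a fixed pH meter, 75 mm high.
- beaker: Small clear plastic beaker, 58 mm across, 70 mm high, standing to the robot's left of the rotor; leave alone. Origin: centre of its underside, z up.
- reagent_bottle: Amber reagent bottle with black cap, 62 mm across, 135 mm high, standing left of the rotor, farther out than the beaker; leave alone. Origin: centre of its underside, z up.
Not all that is in view belongs to the job. Leave any red look-alike of the tube alone.

How it is judged:
On the way:
1. the tube is drawn fully out of its cup, its foot above the cup's mouth (height (world z) of tube above 0.095 m and contact force between tube and the fingers above 1 N), for 0.1 s.
At the end, for the whole second after the job is handed in: only the gripper touches the tube and grips it, at rest, cap up within 0.2 rad of upright, its foot more than 143 mm above the bench (rotor top: 96 mm); balance tube moved under 10 mm, wash bottle, beaker and reagent bottle under 20 mm and upright (angle between tube's own z axis and vertical below 0.2 rad and height (world z) of tube above 0.143 m and height (world z) of tube_cap above 0.2 m and contact force between tube and the fingers above 1 N and contact force between tube and rotor below 0.1 N and contact force between tube and balance_tube below 0.1 N and contact force between tube and wash_bottle below 0.1 N and contact force between tube and beaker below 0.1 N and contact force between tube and reagent_bottle below 0.1 N and linear speed of tube below 0.03 m/s and angular speed of tube below 0.3 rad/s and distance of balance_tube from where it was at the start of the episode below 0.01 m and distance of each of wash_bottle, beaker, reagent_bottle from where it was at the start of the episode below 0.02 m and angle between each of wash_bottle, beaker, reagent_bottle's own z axis and vertical below 0.15 rad); the arm keeps its last pose, push and grip.
It fails at once if the tube is tipped flatter than 57 degrees from upright (it lay at 40 degrees in its cup) (angle between tube's own z axis and vertical above 1 rad).
It fails at once if the balance tube is pulled out of place by more than 15 mm (distance of balance_tube from where it was at the start of the episode above 0.015 m).
It fails at once if the wash bottle, beaker or reagent bottle is shoved more than 25 mm (distance of any of wash_bottle, beaker, reagent_bottle from where it was at the start of the episode above 0.025 m).
It also fails if it takes over 35 s, if anything falls off the work surface, if the arm or the gripper's body presses on something with over 40 N, if the wrist force passes 120 N, or if a joint passes its speed limit or range.

## Robot

A 7-joint arm with a two-finger parallel gripper is mounted at the origin on the work surface. World frame = base frame: x ahead of the robot, y to its left, z up, the work surface at z = 0. Lengths are in m, angles in rad, forces in N, time in s.
With the tool pointing down it reaches from about 0.425 to 0.875 m from the base axis. Payload 8.4 kg.
Tool frame: the origin (TCP) lies at the very end of the fingers, on their centre line; the grasp point (between the pads) lies 19 mm behind it; z points along the fingers, y is the line along which they close (so a half turn about z gives the same grasp; the last joint's range is limited). The gripper opens to 85 mm and grips with 20 to 120 N. Pads are 22 mm wide; open, the fingers measure 114 mm over their backs; the gripper's body (76 mm by 85 mm) begins 54 mm behind the grasp point. The pads swing forward as they close: fully open they stand 13 mm farther back than shut.
Start: joints at [-1.445, 0.333, 0.04, 1.465, -0.013, 1.343, -0.059], TCP at [0.145, 0.634, 0.231] pointing down, gripper open.
Joint ranges: [-2.58, 2.58], [-0.38, 2.09], [-1.3, 1.39], [0.25, 2.4], [-1.5, 4.64], [0.08, 2.09], [-2.65, 2.65]. Speed limits (rad/s): [2.22, 2.22, 2.79, 2.79, 3.14, 3.14, 3.14].

## Interface

Orientations are given as a rotation vector (axis times angle).
In Python, from plant import env gives the robot as it stands. The module is installed in compiled form; this text tells all that it offers.
- The arm moves only by the tool apply_moves, never from a script. Its argument "deltas" is a list of rows, each an object with "slide": the shift along the tool's x, y, z in cm, a list of three; "yaw": the turn about the tool's z in rad. In form: [{"slide": [x, y, z], "yaw": yaw}, ...]. A call has 1 to 12 rows; each row shifts and turns the commanded pose from where the row before left it, along the tool's axes as they then stand; what a row does not reach is not made up. A row lasts 1/12 s, in which the tool goes at most 41.7 mm and 7.16 degrees, less where a joint would pass 70% of its speed; a pose out of reach is approached as far as the arm can. A call with a gripper value outside its range is refused whole. "jaw" is the finger opening in cm, from 0 to 8.54, set as the call begins (left out, the last holds). The fingers move at their own pace and stop on an object; "grip_force" is the grip in N (left out, the last holds). Time passes only in rows, so rows that do not move let the fingers close. It gives the time, the measured TCP pose, the force, the opening and the grip force at its end, in the units of the state.
- env.read_state(): the state, without advancing time (a new reading comes with each control period).
- env.camera(name): name is "scene" or "side" or "wrist"; returns (picture, depth): 420x560x3 uint8, blue, green, red; 420x560 float32, m along the optical axis (not along the pixel's ray), 0 where there is no reading.
- env.camera_model(name): a dict with "fovy" (degrees; the focal length in pixels is half the picture's height over the tangent of half this angle, whatever the lens; pixels are square), "cx", "cy" (the principal point, pixels), "k1" (the pictures are not rectified: a ray, as slopes to the right and down, at radius r is drawn at 1 + k1 r^2 times it, then the intrinsics apply), "xyz" and "orientation" of the camera in the world. Camera axes: x right, y down, z forward; pixel columns grow to the right and rows downward; lengths in m; the calibration is good to about 2 mm. A picture is of the moment at which its call begins: read the wrist's pose just before it. camera_model takes no time and is no camera call; for the wrist camera it gives the pose at the moment of the call.
- env.finish_job(): hands the job in; it is judged then, once.
The state is a dict: "time_s": time; "qpos": joint angles; "qvel": joint speeds; "joint_efforts": joint torques, N m; "tool_pos": TCP position; "eef_rot": TCP orientation; "contact_force": force on the tool from outside, world axes, zero at the start; "wrist_torque": the same for the moment, N m; "grip_width": opening from 0.0 (shut) to 1.0 (fully open); "finger_force": force on a finger pad.
Only numpy, scipy, OpenCV 4.12 (cv2) and the standard library are available. Lean on these libraries where they do the work, as an engineer would, in place of code of your own. Each camera call takes 0.05 s, during which the arm holds its last target. There are 200 camera calls.

## Working session

There is one attempt and no reset: what is moved stays moved. The work goes in short steps, Python scripts to look and compute and a tool call to move; the robot and the scene stay as the last step left them, time stands still between calls to the robot, and variables do not carry over. Pictures are saved under pics/ and viewed, at most 10 in all, crops included, and the job is handed in when it is done.

Besides the shell and the picture viewer there is one more tool, called after ">>>" as a command line: name --argument value ..., lists and objects as JSON in quotes. apply_moves: Moves the arm, as the interface text tells. Its arguments: {"type":"object","properties":{"deltas":{"type":"array"},"jaw":{"type":"number"},"grip_force":{"type":"number"}},"required":["deltas"]}

```bash
mkdir -p pics
cat > h.py <<'E'
import numpy as np, cv2
from scipy.spatial.transform import Rotation as R
from plant import env
def K(m,shape=(420,560)):
    f=shape[0]/2/np.tan(np.radians(m["fovy"])/2); return f
def rot(o):
    o=np.array(o,float)
    return o if o.shape==(3,3) else (R.from_rotvec(o).as_matrix() if o.size==3 else R.from_quat(o).as_matrix())
def pts(m,u,v,d):
    "pixels+depth -> world"
    f=K(m); xy=np.stack([(np.asarray(u,float)-m["cx"])/f,(np.asarray(v,float)-m["cy"])/f],-1)
    s=xy.copy()
    for _ in range(20): s=xy/(1+m["k1"]*(s**2).sum(-1,keepdims=True))
    d=np.asarray(d,float)[...,None]
    return np.concatenate([s*d,d],-1)@rot(m["orientation"]).T+np.array(m["xyz"])
def cloud(name):
    m=env.camera_model(name); im,d=env.camera(name)
    v,u=np.mgrid[:420,:560]
    return im,d,pts(m,u,v,d),m
E
python3 - <<'E'
from h import *
for n in ("scene","side"):
    im,d,P,m=cloud(n); print(m, (d>0).mean())
    cv2.imwrite(f"pics/{n}0.png",im); np.savez(f"{n}0.npz",im=im,d=d,P=P)
print(env.read_state())
E
```

```text
{'fovy': 46.226078819903734, 'cx': 270.09967803460665, 'cy': 206.54402302553328, 'k1': -0.09463268392672014, 'xyz': array([1.21856216, 0.00350742, 0.97352392]), 'orientation': array([-1.82210772, -1.88511764,  0.64221277])} 0.9957057823129252
{'fovy': 49.274168231101314, 'cx': 278.56425451488576, 'cy': 204.7869593746924, 'k1': 0.0008282304625397292, 'xyz': array([0.5061398 , 0.84651497, 0.99848267]), 'orientation': array([-0.08868926,  2.90180941, -1.18271271])} 0.9960586734693877
{'time_s': 0.1, 'qpos': array([-1.44521966,  0.33380316,  0.03984821,  1.46619365, -0.01338531,
        1.34330209, -0.05848551]), 'qvel': array([-0.00079692, -0.00197662,  0.0002021 , -0.00243341,  0.00024664,
       -0.00128716,  0.00025826]), 'joint_efforts': array([ 4.53274857e-03, -6.60017824e+01,  1.37046710e+00, -4.06465960e+01,
        1.71829731e-02,  9.01142339e-03,  6.41525872e-06]), 'tool_pos': array([0.14479917, 0.63323732, 0.23052854]), 'eef_rot': array([-3.52288357e-01, -3.12171576e+00,  2.26102717e-03]), 'contact_force': array([-0.52680202,  0.02767536, -0.51842422]), 'wrist_torque': array([ 0.04529642,  0.02823969, -0.01036007]), 'finger_force': 0.0, 'grip_width': 0.9983899973249477}
```

View pics/scene0.png

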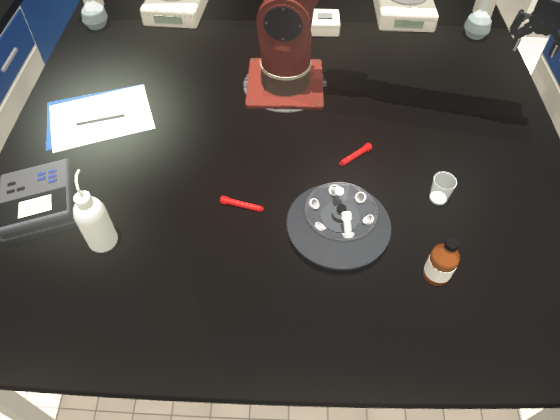

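View pics/side0.png

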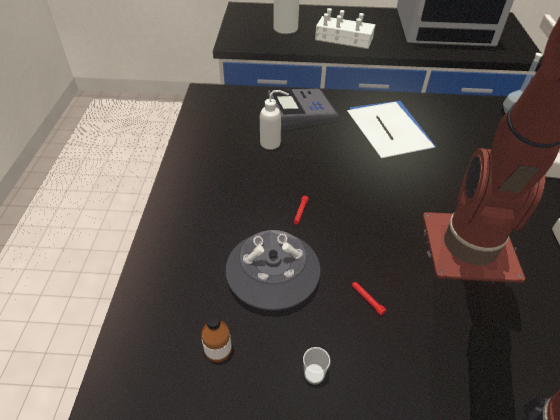

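The scene view shows the rotor around (340,225), the near tube's cap around (336,190) and the balance tube around (347,222). In the side view the rotor is at (273,270), with the near tube at (290,249) and the balance tube at (254,255). Now I'll measure them.

Run:
```python
from h import *
for n,c in (("scene",(340,225)),("side",(273,270))):
    z=np.load(f"{n}0.npz"); P=z["P"]; im=z["im"].astype(int)
    v,u=np.mgrid[:420,:560]
    near=np.hypot(u-c[0],v-c[1])<65
    # rotor pixels (not bench): outer contour of z>0.02
    rim=near&(P[...,2]>0.075)&(P[...,2]<0.092)&(im.max(-1)<110)
    q=P[rim]; (cx,cy),r=cv2.minEnclosingCircle(q[:,:2].astype(np.float32)); print(n,"rim",cx,cy,r,len(q))
    low=near&(P[...,2]>0.03); q=P[low]; print(" all>0.03",cv2.minEnclosingCircle(q[:,:2].astype(np.float32)), "bench z",np.median(P[near&(np.hypot(u-c[0],v-c[1])>57)][:,2]))
    m=near&(P[...,2]>0.085)&(im.min(-1)>130)
    k,l,s,ce=cv2.connectedComponentsWithStats(m.astype(np.uint8))
    for i in range(1,k):
        if s[i,4]<8: continue
        q=P[l==i]; print(" white",s[i],ce[i].round(),q.mean(0).round(4),q.min(0).round(3),q.max(0).round(3))
    cv2.imwrite(f"pics/{n}0z.png",cv2.resize(z["im"][c[1]-60:c[1]+50,c[0]-65:c[0]+65],None,fx=5,fy=5,interpolation=2))
a=cv2.imread("pics/scene0z.png");b=cv2.imread("pics/side0z.png")
cv2.imwrite("pics/z.png",cv2.resize(np.hstack([a,b]),(800,338)))
```

```text
scene rim 0.5471233129501343 0.13176661729812622 0.08626119792461395 136
 all>0.03 ((0.830155074596405, 0.07338980585336685), 0.3947437107563019) bench z -0.0003977923300209074
 white [319 182  24  14 132] [335. 188.] [0.5178 0.1171 0.1247] [0.466 0.004 0.085] [1.219 0.137 0.974]
 white [343 182   6   3   9] [345. 183.] [0.47   0.1471 0.0865] [0.466 0.142 0.085] [0.473 0.154 0.089]
 white [351 184  22  15  56] [363. 192.] [0.4955 0.1864 0.0868] [0.471 0.16  0.085] [0.513 0.207 0.092]
 white [311 188   7   6  11] [314. 190.] [0.4945 0.0743 0.0863] [0.487 0.066 0.085] [0.502 0.08  0.089]
 white [306 196  10  11  38] [310. 200.] [0.5248 0.0636 0.0873] [0.512 0.054 0.085] [0.539 0.075 0.091]
 white [305 205   4   9  15] [306. 208.] [0.5898 0.0504 0.1451] [0.537 0.004 0.085] [1.219 0.059 0.974]
 white [341 211  13  29 219] [346. 223.] [0.6067 0.1388 0.1155] [0.559 0.004 0.085] [1.219 0.156 0.974]
 white [369 215   8   8  27] [373. 219.] [0.5719 0.2023 0.0872] [0.561 0.194 0.086] [0.581 0.21  0.09 ]
 white [308 220  15  12  41] [316. 226.] [0.5954 0.0756 0.0873] [0.581 0.058 0.085] [0.608 0.089 0.092]
side rim 0.5456138849258423 0.1370086818933487 0.09182636439800262 1385
 all>0.03 ((0.5197303891181946, 0.4367481768131256), 0.41009214520454407) bench z 0.0021113838422920916
 white [278 232  10   7  24] [282. 234.] [0.5255 0.066  0.0888] [0.513 0.059 0.085] [0.537 0.076 0.092]
 white [253 236   8   6  17] [256. 238.] [0.5932 0.0817 0.0891] [0.583 0.076 0.085] [0.601 0.09  0.092]
 white [282 242  21  16 145] [291. 249.] [0.5001 0.1277 0.1069] [0.473 0.11  0.085] [0.524 0.139 0.127]
 white [243 245  21  18 152] [254. 253.] [0.593  0.1468 0.1061] [0.57  0.131 0.086] [0.62  0.161 0.127]
 white [285 269   9   8  28] [290. 273.] [0.5007 0.1886 0.0893] [0.494 0.174 0.086] [0.513 0.194 0.096]
 white [258 273  10   7  33] [262. 276.] [0.5681 0.2013 0.0886] [0.556 0.19  0.085] [0.578 0.208 0.094]
```

View pics/z.png

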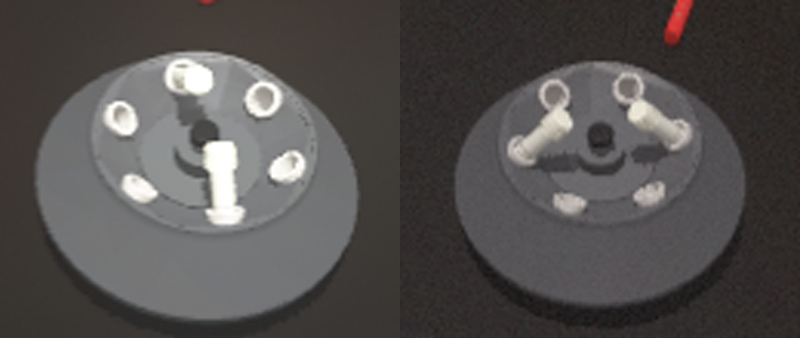

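The six cup collars and both tubes are resolved, with the lean plane at about 11–12° azimuth. Next I'll fit the rotor from opposite collars and check the cap position.

```bash
cat >> h.py <<'E'
def todelta(target, az):
    "delta in tool axes to world target; az: world azimuth of wanted closing line"
    s=env.read_state(); M=rot(s["eef_rot"]); d=np.array(target)-s["tool_pos"]
    y=M[:,1]; cur=np.arctan2(y[1],y[0]); dyaw=(az-cur+np.pi/2)%np.pi-np.pi/2
    print("tool axes\n",M.round(3),"\nslide cm",(M.T@d*100).round(2),"yaw(tool z, down => sign flipped)",round(-dyaw,3), "len",np.linalg.norm(d).round(3),"q7",s["qpos"][6].round(3))
E
python3 - <<'E'
from h import *
from scipy.optimize import least_squares
for n,c in (("scene",(340,225)),("side",(273,270))):
    z=np.load(f"{n}0.npz"); P=z["P"]; im=z["im"].astype(int); d=z["d"]
    v,u=np.mgrid[:420,:560]
    w=(np.hypot(u-c[0],v-c[1])<65)&(im.min(-1)>130)&(d>0)
    # tubes above collars: fit cylinder axis model is fixed: use cap-top points only
    q=P[w&(P[...,2]>.08)&(P[...,2]<.093)]
    # collars: fit centre+phase with 6 discs of radius 62 mm at 82 mm by ring residuals
    def f(p):
        k=p[2]+np.arange(6)*np.pi/3
        C=p[:2]+.062*np.c_[np.cos(k),np.sin(k)]
        return np.linalg.norm(q[:,None,:2]-C,axis=2).min(1)
    r=least_squares(f,[.547,.1335,.2],loss="soft_l1",f_scale=.01); print(n,r.x.round(4),np.degrees(r.x[2]),len(q),np.sqrt((r.fun**2).mean()))
    cx,cy,a=r.x; e=np.array([np.cos(a),np.sin(a)])
    for lo in (.1,.112):
        t=P[w&(P[...,2]>lo)&(P[...,2]<.135)]; xr=(t[:,:2]-[cx,cy])@e; yr=(t[:,:2]-[cx,cy])@[-e[1],e[0]]
        for s in (-1,1):
            g=xr*s>0; print(lo,s,"radial",np.percentile(xr[g],[2,50,98]).round(4),"lat",np.percentile(yr[g],[2,50,98]).round(4),"zmax",t[g,2].max().round(4),g.sum())
    print("cap",(r.x[:2]-.037*e).round(4))
a=np.radians(11.7)
todelta([.511,.126,.20],a+np.pi/2)
E
```

```text
scene [0.5461 0.1322 0.2135] 12.235481512768066 781 0.021663891124480562
0.1 -1 radial [-0.0393 -0.0291 -0.0219] lat [-0.0102 -0.0017  0.0078] zmax 0.1239 77
0.1 1 radial [0.0278 0.0436 0.0558] lat [-0.0114 -0.0031  0.0076] zmax 0.1253 119
0.112 -1 radial [-0.039  -0.0292 -0.0226] lat [-0.0098 -0.0012  0.0077] zmax 0.1239 64
0.112 1 radial [0.0281 0.041  0.0492] lat [-0.0114 -0.0026  0.0079] zmax 0.1253 76
cap [0.51   0.1244]
side [0.5466 0.1363 0.2055] 11.772644698577807 249 0.011658907057543893
0.1 -1 radial [-0.0559 -0.0375 -0.0245] lat [-0.0099  0.0022  0.0089] zmax 0.1265 96
0.1 1 radial [0.0239 0.0381 0.0558] lat [-0.01    0.0014  0.0075] zmax 0.1268 97
0.112 -1 radial [-0.046  -0.0346 -0.024 ] lat [-0.0099  0.0014  0.0088] zmax 0.1265 67
0.112 1 radial [0.0235 0.0343 0.0451] lat [-0.0107  0.0001  0.0074] zmax 0.1268 62
cap [0.5104 0.1288]
tool axes
 [[-0.975  0.223 -0.   ]
 [ 0.223  0.975 -0.001]
 [-0.    -0.001 -1.   ]] 
slide cm [-47.   -41.28   3.12] yaw(tool z, down => sign flipped) -0.429 len 0.626 q7 -0.058
```

>>> apply_moves --deltas '[{"slide": [-2.3, -2.0, 0], "yaw": 0}, {"slide": [-2.35, -2.1, 0], "yaw": 0}, {"slide": [-2.35, -2.1, 0], "yaw": 0}, {"slide": [-2.35, -2.1, 0], "yaw": 0}, {"slide": [-2.35, -2.1, 0], "yaw": 0}, {"slide": [-2.35, -2.1, 0], "yaw": 0}, {"slide": [-2.35, -2.1, 0], "yaw": 0}, {"slide": [-2.35, -2.1, 0], "yaw": 0}, {"slide": [-2.35, -2.0, 0], "yaw": 0}, {"slide": [-2.35, -2.0, 0], "yaw": 0}, {"slide": [-2.35, -2.0, 0], "yaw": 0}, {"slide": [-2.35, -2.0, 0], "yaw": 0}]' --jaw 5.0 --grip_force 20

```text
time_s: 1.1
tool_pos: [0.3648, 0.3285, 0.2311]
eef_rot: [-0.352, -3.121, 0.0]
contact_force: [1.0, -0.5, 0.0]
grip_width: 0.59
finger_force: 0.0
```

>>> apply_moves --deltas '[{"slide": [-2.35, -2.0, 0], "yaw": 0}, {"slide": [-2.35, -2.0, 0], "yaw": 0}, {"slide": [-2.35, -2.0, 0], "yaw": 0}, {"slide": [-2.35, -2.0, 0], "yaw": 0}, {"slide": [-2.35, -2.0, 0], "yaw": 0}, {"slide": [-2.35, -2.0, 0], "yaw": 0}, {"slide": [-2.35, -2.0, 0], "yaw": 0}, {"slide": [0, 0, 0], "yaw": -0.11}, {"slide": [0, 0, 0], "yaw": -0.11}, {"slide": [0, 0, 0], "yaw": -0.11}, {"slide": [0, 0, 0], "yaw": -0.1}, {"slide": [0, 0, 0], "yaw": 0}]'

```text
time_s: 2.1
tool_pos: [0.4932, 0.1568, 0.231]
eef_rot: [0.329, -3.124, 0.0]
contact_force: [0.2, -0.9, -0.4]
grip_width: 0.585
finger_force: 0.0
```

Run:
```python
from h import *
todelta([.5102,.1265,.20],np.radians(12)+np.pi/2)
im,d,P,m=cloud("wrist"); print(m["xyz"],m["orientation"],env.read_state()["time_s"])
np.savez("w1.npz",im=im,P=P,d=d); cv2.imwrite("pics/w1.png",im)
```

```text
tool axes
 [[-0.978 -0.208 -0.001]
 [-0.208  0.978 -0.   ]
 [ 0.001 -0.    -1.   ]] 
slide cm [-1.04 -3.31  3.1 ] yaw(tool z, down => sign flipped) 0.0 len 0.047 q7 1.415
[0.4113022  0.13885105 0.37445496] [1.82801669 2.26173431 0.37928984] 2.15
```

View pics/w1.png

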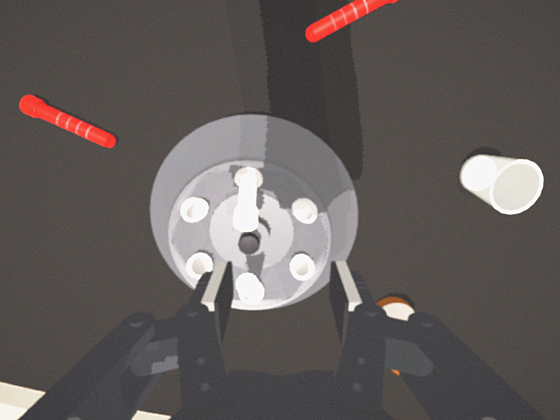

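The wrist view shows the near tube's cap at about (246,217), its collar at (249,178) and the knob at (249,242). The fingers sit to the right, with their midpoint near column 281. I'll measure the cap from this view.

Run:
```python
from h import *
z=np.load("w1.npz");P=z["P"];im=z["im"].astype(int)
v,u=np.mgrid[:420,:560]
a=np.radians(12);e=np.array([np.cos(a),np.sin(a)]);n=np.array([-e[1],e[0]])
w=(abs(u-246)<18)&(v>165)&(v<236)&(im.min(-1)>130)&(P[...,2]>.07)&(P[...,2]<.14)
c0=np.array([.5465,.134])
xr=(P[...,:2]-c0)@e; yr=(P[...,:2]-c0)@n
for lo,hi in ((195,203),(203,209),(209,214),(214,219),(219,224),(224,229),(229,235)):
    g=w&(v>=lo)&(v<hi)
    if g.sum(): print(lo,"lat",yr[g].min().round(4),yr[g].max().round(4),"rad",np.median(xr[g]).round(4),xr[g].max().round(4),"z",np.median(P[g][:,2]).round(4))
k=(abs(u-249)<14)&(abs(v-242)<14)&(im.max(-1)<60)&(P[...,2]>.06); print("knob",P[k].mean(0),k.sum())
```

```text
195 lat -0.0065 0.0085 rad -0.0488 -0.0449 z 0.1039
203 lat -0.0066 0.0094 rad -0.0444 -0.0414 z 0.1118
209 lat -0.0086 0.0104 rad -0.0408 -0.0371 z 0.1159
214 lat -0.0081 0.0104 rad -0.0375 -0.0331 z 0.1199
219 lat -0.009 0.0122 rad -0.0336 -0.0135 z 0.1222
224 lat -0.0158 0.0144 rad -0.0259 -0.009 z 0.1166
229 lat -0.0181 0.0145 rad -0.0062 -0.0023 z 0.0787
knob [0.53763013 0.13484461 0.09361534] 14
```

>>> apply_moves --deltas '[{"slide": [-0.6, -1.6, 0], "yaw": 0}, {"slide": [-0.6, -1.6, 0], "yaw": 0}, {"slide": [0, 0, 2.5], "yaw": 0}, {"slide": [0, 0, 2.5], "yaw": 0}, {"slide": [0, 0, 2.0], "yaw": 0}, {"slide": [0, 0, 2.0], "yaw": 0}, {"slide": [0, 0, 1.5], "yaw": 0}, {"slide": [0, 0, 1.2], "yaw": 0}, {"slide": [0, 0, 1.2], "yaw": 0}, {"slide": [0, 0, 1.0], "yaw": 0}, {"slide": [0, 0, 0], "yaw": 0}, {"slide": [0, 0, 0], "yaw": 0}]'

```text
time_s: 3.15
tool_pos: [0.5116, 0.1279, 0.0922]
eef_rot: [0.321, -3.125, 0.001]
contact_force: [0.5, 0.4, -0.3]
grip_width: 0.585
finger_force: 0.0
```

Run:
```python
from h import *
todelta([.5121,.1277,.092],np.radians(12)+np.pi/2)
im,d,P,m=cloud("wrist"); im2,_=env.camera("side")
cv2.imwrite("pics/g1.png",np.hstack([cv2.resize(im[120:400,120:400],(400,400)),cv2.resize(im2[200:330,210:340],(400,400),interpolation=2)]))
```

```text
tool axes
 [[-0.979 -0.203 -0.001]
 [-0.203  0.979 -0.   ]
 [ 0.001 -0.    -1.   ]] 
slide cm [-0.04 -0.03  0.02] yaw(tool z, down => sign flipped) -0.005 len 0.001 q7 1.559
```

View pics/g1.png

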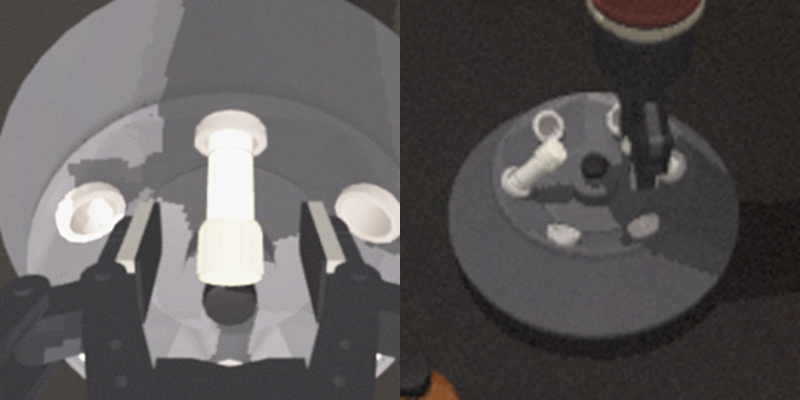

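The cap, at about (231,250) in the left crop, sits centred between the two pads. The side crop shows the fingers clear of the rotor. Closing now.

>>> apply_moves --deltas '[{"slide": [0, 0, 0], "yaw": 0}, {"slide": [0, 0, 0], "yaw": 0}, {"slide": [0, 0, 0], "yaw": 0}, {"slide": [0, 0, 0], "yaw": 0}, {"slide": [0, 0, 0], "yaw": 0}, {"slide": [0, 0, 0], "yaw": 0}, {"slide": [0, 0, 0], "yaw": 0}, {"slide": [0, 0, 0], "yaw": 0}]' --jaw 0.5 --grip_force 25

```text
time_s: 3.92
tool_pos: [0.5121, 0.1282, 0.0927]
eef_rot: [-0.322, 3.124, 0.0]
contact_force: [1.0, 1.1, 4.5]
grip_width: 0.224
finger_force: 24.6
```

>>> apply_moves --deltas '[{"slide": [-0.32, 0, -0.38], "yaw": 0}, {"slide": [-0.32, 0, -0.38], "yaw": 0}, {"slide": [-0.32, 0, -0.38], "yaw": 0}, {"slide": [-0.32, 0, -0.38], "yaw": 0}, {"slide": [-0.32, 0, -0.38], "yaw": 0}, {"slide": [0, 0, 0], "yaw": 0}]'

```text
time_s: 4.42
tool_pos: [0.5284, 0.1315, 0.1122]
eef_rot: [-0.322, 3.124, 0.0]
contact_force: [-0.1, 0.4, 0.0]
grip_width: 0.225
finger_force: 24.5
```

>>> apply_moves --deltas '[{"slide": [-0.33, 0, -0.4], "yaw": 0}, {"slide": [-0.33, 0, -0.4], "yaw": 0}, {"slide": [-0.33, 0, -0.4], "yaw": 0}, {"slide": [-0.33, 0, -0.4], "yaw": 0}, {"slide": [-0.33, 0, -0.4], "yaw": 0}, {"slide": [-0.33, 0, -0.4], "yaw": 0}, {"slide": [0, 0, 0], "yaw": 0}]' --grip_force 20

```text
time_s: 5.0
tool_pos: [0.5478, 0.1356, 0.1363]
eef_rot: [-0.322, 3.124, 0.0]
contact_force: [-0.7, -1.3, 0.1]
grip_width: 0.227
finger_force: 24.4
```

Run:
```python
from h import *
for n,(x,y) in (("side",(200,160)),("scene",(270,120))):
    im,_=env.camera(n); cv2.imwrite(f"pics/{n}2.png",im)
    globals()[n]=cv2.resize(im[y:y+140,x:x+140],(400,400),interpolation=2)
cv2.imwrite("pics/d1.png",np.hstack([side,scene]))
```

```text
(no output)
```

View pics/d1.png

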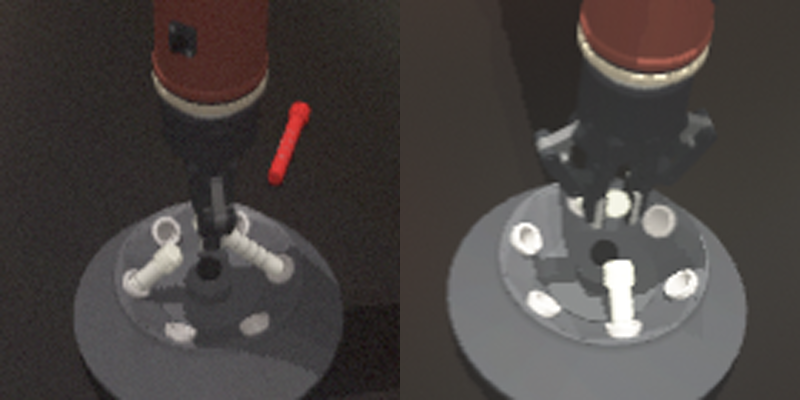

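In the side crop the tube runs from the gripper at (235,240) down to its cup mouth at (283,268), and the balance tube is still seated. Next I'll turn it upright about its foot, with the cup lip holding the foot.

>>> apply_moves --deltas '[{"slide": [0.52, 0, -0.38], "yaw": 0}, {"slide": [0.53, 0, -0.38], "yaw": 0}, {"slide": [0.57, 0, -0.3], "yaw": 0}, {"slide": [0.57, 0, -0.3], "yaw": 0}, {"slide": [0.61, 0, -0.22], "yaw": 0}, {"slide": [0.61, 0, -0.22], "yaw": 0}, {"slide": [0.63, 0, -0.14], "yaw": 0}, {"slide": [0.63, 0, -0.13], "yaw": 0}, {"slide": [0.65, 0, -0.05], "yaw": 0}, {"slide": [0.65, 0, -0.05], "yaw": 0}, {"slide": [0, 0, 0], "yaw": 0}]'

```text
time_s: 6.02
tool_pos: [0.487, 0.1229, 0.157]
eef_rot: [0.322, -3.124, -0.0]
contact_force: [1.5, 0.4, 0.4]
grip_width: 0.22
finger_force: 24.7
```

Run:
```python
from h import *
o=[]
for n,(x,y) in (("side",(200,160)),("wrist",(120,120))):
    im,d,P,m=cloud(n); np.savez(f"{n}3.npz",im=im,P=P)
    s=140 if n=="side" else 280
    o.append(cv2.resize(im[y:y+s,x:x+s],(400,400),interpolation=2))
cv2.imwrite("pics/d2.png",np.hstack(o))
```

```text
(no output)
```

View pics/d2.png

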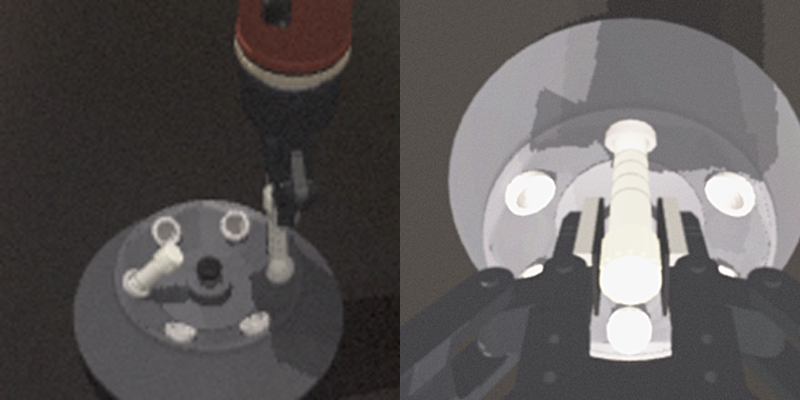

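The tube now stands nearly upright above its cup: in the side crop the foot is at (280,268) and the cap at (275,200). Lifting straight up with a firmer grip.

>>> apply_moves --deltas '[{"slide": [0, 0, -0.3], "yaw": 0}, {"slide": [0, 0, -0.6], "yaw": 0}, {"slide": [0, 0, -1.0], "yaw": 0}, {"slide": [0, 0, -1.2], "yaw": 0}, {"slide": [0, 0, -1.2], "yaw": 0}, {"slide": [0, 0, -1.2], "yaw": 0}, {"slide": [0, 0, -1.2], "yaw": 0}, {"slide": [0, 0, -1.2], "yaw": 0}, {"slide": [0, 0, -1.0], "yaw": 0}, {"slide": [0, 0, -0.6], "yaw": 0}, {"slide": [0, 0, -0.3], "yaw": 0}, {"slide": [0, 0, 0], "yaw": 0}]' --grip_force 35

```text
time_s: 7.12
tool_pos: [0.4885, 0.1233, 0.2556]
eef_rot: [-0.322, 3.124, 0.0]
contact_force: [-0.6, 0.2, -0.2]
grip_width: 0.22
finger_force: 34.3
```

Run:
```python
from h import *
s=env.read_state(); print(s["tool_pos"],s["grip_width"],s["finger_force"],s["time_s"])
o=[]
for n in ("side","scene","wrist"):
    im,d,P,m=cloud(n); x,y=s["tool_pos"][:2]
    g=(np.hypot(P[...,0]-x,P[...,1]-y)<.045)&(P[...,2]>.12)&(P[...,2]<.275)&(im.min(-1)>95)
    k,l,st,ce=cv2.connectedComponentsWithStats(g.astype(np.uint8)); print(n,st[1:,:][st[1:,4]>15].tolist())
    q=P[g]; 
    if len(q)>20:
        for lo in np.arange(.14,.27,.015):
            r=q[(q[:,2]>=lo)&(q[:,2]<lo+.015)]
            if len(r)>3: print("  z",round(lo,3),np.median(r,0).round(4),len(r))
    c={"side":(200,140,140),"scene":(270,100,140),"wrist":(120,120,280)}[n]
    o.append(cv2.resize(im[c[1]:c[1]+c[2],c[0]:c[0]+c[2]],(265,265),interpolation=2))
cv2.imwrite("pics/d3.png",np.hstack(o))
```

```text
[0.48846678 0.12327218 0.25557096] 0.21957258578037664 34.28639888763428 7.1167
side [[293, 202, 10, 29, 141]]
  z 0.17 [0.4849 0.1282 0.1839] 6
  z 0.185 [0.4841 0.1283 0.1915] 22
  z 0.2 [0.4849 0.1276 0.2061] 30
  z 0.215 [0.4867 0.1293 0.2232] 27
  z 0.23 [0.4885 0.1288 0.2385] 30
  z 0.245 [0.4958 0.1287 0.2485] 8
  z 0.26 [0.4954 0.1376 0.2685] 19
scene [[335, 132, 18, 32, 257]]
  z 0.17 [0.491  0.1191 0.1818] 15
  z 0.185 [0.4924 0.1178 0.1928] 30
  z 0.2 [0.493  0.119  0.2063] 33
  z 0.215 [0.495  0.1183 0.2223] 34
  z 0.23 [0.4964 0.1197 0.238 ] 38
  z 0.245 [0.4986 0.1198 0.2537] 38
  z 0.26 [0.5007 0.1204 0.2685] 69
wrist [[233, 208, 97, 90, 2612]]
  z 0.17 [0.4787 0.1202 0.183 ] 46
  z 0.185 [0.4796 0.1207 0.1927] 196
  z 0.2 [0.4811 0.1205 0.2077] 241
  z 0.215 [0.4823 0.1213 0.2229] 280
  z 0.23 [0.4834 0.1215 0.2383] 366
  z 0.245 [0.4848 0.1218 0.2538] 500
  z 0.26 [0.484  0.1218 0.2691] 986
```

View pics/d3.png

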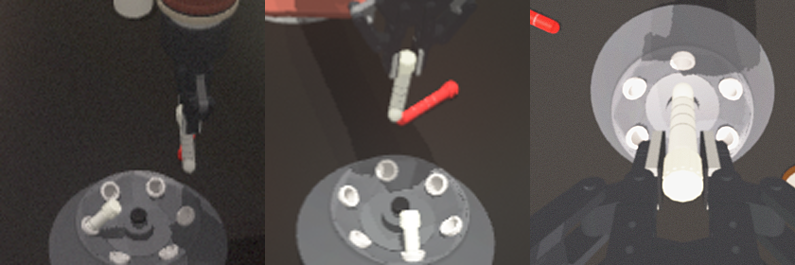

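The tube hangs free of the rotor in all three views, with its foot at about z 0.175 and a tilt of about 0.1 rad (limit 0.2). The balance tube is still seated. I'll let it settle, then hand in.

>>> apply_moves --deltas '[{"slide": [0, 0, 0], "yaw": 0}, {"slide": [0, 0, 0], "yaw": 0}, {"slide": [0, 0, 0], "yaw": 0}, {"slide": [0, 0, 0], "yaw": 0}, {"slide": [0, 0, 0], "yaw": 0}, {"slide": [0, 0, 0], "yaw": 0}, {"slide": [0, 0, 0], "yaw": 0}, {"slide": [0, 0, 0], "yaw": 0}, {"slide": [0, 0, 0], "yaw": 0}, {"slide": [0, 0, 0], "yaw": 0}]'

```text
time_s: 8.1
tool_pos: [0.4883, 0.1232, 0.255]
eef_rot: [0.322, -3.125, 0.0]
contact_force: [0.5, 0.1, -0.3]
grip_width: 0.221
finger_force: 34.3
```

Run:
```python
from h import *
s=env.read_state(); im,d,P,m=cloud("wrist"); x,y=s["tool_pos"][:2]
g=(np.hypot(P[...,0]-x,P[...,1]-y)<.03)&(P[...,2]>.18)&(P[...,2]<.255)&(im.min(-1)>95)
q=P[g]; print(np.polyfit(q[:,2],q[:,0],1),np.polyfit(q[:,2],q[:,1],1),s["finger_force"])
print(env.finish_job())
```

```text
[0.08560432 0.4639624 ] [0.01868812 0.11729421] 34.28633272647858
the job is handed in; nothing more can be done
None
```

I handed the job in with the tube held still, about 0.09 rad from upright (limit 0.2), its foot about 175 mm above the bench (143 mm needed) and the balance tube still seated; the hand-in returned no verdict.

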